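# Thread the marbled lamp column onto the slanted spindle

### The arm

A 6-joint arm with a two-finger parallel gripper is mounted at the origin on the work surface. World frame = base frame: x ahead of the robot, y to its left, z up, the work surface at z = 0. Lengths are in m, angles in rad, forces in N, time in s.
With the tool pointing down it reaches from about 0.3 to 0.875 m from the base axis. Payload 6.4 kg.
Tool frame: the origin (TCP) lies between the finger pads; the fingertips stand 19 mm ahead of it and the grasp point (between the pads) is the TCP; z points along the fingers, y is the direction in which the jaws open and shut (so a half turn about z gives the same grasp; the last joint's range is limited). The gripper opens to 85 mm and grips with 20 to 120 N. Pads are 22 mm wide; open, the fingers measure 114 mm over their backs; the gripper's body (76 mm by 85 mm) begins 54 mm behind the grasp point. The pads swing forward as they close: fully open they stand 13 mm farther back than shut.
Start: joints at [0.989, 0.181, 1.607, -0, 1.354, -0.206], TCP at [0.211, 0.535, 0.25] pointing down, gripper open.
Joint ranges: [-2.99, 2.99], [-0.89, 2.07], [0.3, 2.58], [-1.14, 4.28], [0, 2.63], [-3.12, 3.12]. Speed limits (rad/s): [2.57, 2.57, 3.01, 3.14, 3.14, 3.14].

### API

Orientations are given as a unit quaternion [w, x, y, z].
In Python, from bench import * gives the robot as it stands.
- The arm moves only by the tool apply_moves, never from a script. Its argument "moves" is a list that holds one entry, the list of rows, each a list of 7 numbers: the shift along the tool's x, y, z in cm, then the turn, a rotation vector about the tool's x, y, z in rad, then the opening, from 0 (shut) to 1 (fully open). A call has 1 to 8 rows; each row is the pose to reach, as a shift and turn from the pose commanded when the call began, along the tool's axes at that moment; what a row does not reach only later rows make up. A row lasts 1/10 s, in which the tool goes at most 50 mm and 8.59 degrees, less where a joint would pass 70% of its speed; a pose out of reach is approached as far as the arm can. A call with a gripper value outside its range is refused whole. The fingers move at their own pace and stop on an object; the grip force is fixed at half the most. Time passes only in rows, so rows that repeat a pose let the fingers close. It gives the time, the measured TCP pose, the force and the opening at its end, in the units of the state.
- get_obs(): the state, without advancing time (a new reading comes with each control period).
- camera(name): name is "side" or "top"; returns the picture (400x640x3 uint8, red, green, blue); there is no depth.
- get_calibration(name): a dict with "vertical_fov" (degrees; the focal length in pixels is half the picture's height over the tangent of half this angle, whatever the lens; pixels are square), "cx", "cy" (the principal point, pixels), "k1" (the pictures are not rectified: a ray, as slopes to the right and down, at radius r is drawn at 1 + k1 r^2 times it, then the intrinsics apply), "R" (3x3) and "t" (3): a world point X has camera coordinates R X + t. Camera axes: x right, y down, z forward; pixel columns grow to the right and rows downward; lengths in m; the calibration is good to about 2 mm. A picture is of the moment at which its call begins. get_calibration takes no time and is no camera call.
- hand_in(): hands the job in, once; it reports no verdict.
The state is a dict: "time_s": time; "q": joint angles; "dq": joint speeds; "joint_efforts": joint torques, N m; "eef_pos": TCP position; "eef_rot": TCP orientation; "wrist_force": force on the tool from outside, world axes, zero at the start; "torque": the same for the moment, N m; "opening": opening from 0.0 (shut) to 1.0 (fully open).
Only numpy, scipy, OpenCV 4.12 (cv2) and the standard library are available. Lean on these libraries where they do the work, as an engineer would, in place of code of your own. Each camera call takes 0.05 s, during which the arm holds its last target. There are 200 camera calls.

### The job

The green foot of the marbled lamp column is already on the slanted stand, with the steel spindle clamped somewhere along the slot in it. Find the spindle and thread the other two sections onto it wide end first, the big red-and-ochre drum and then the small cream cap, pushing each past the sprung catches until it sits fully home on the one below. Let go of both and leave the other things on the table where they are.

Things in the scene. Friction and masses are not known exactly. Their poses are not given: they have to be found in the camera images.
- foot: Green foot of the column, on the stand: square, 104 x 104 mm on top, 122 x 122 mm below. Origin: centre of its top face (the seat), 86 mm above the table. z: square to the seat, leaning 0.42 rad (24 degrees) from vertical, towards -x when the stand's yaw is 0; x and y along its sides. A drum that is home has its underside on this face.
- jig: The plywood stand, fixed to the table, base 200 x 160 x 18 mm; origin at the centre of the base's underside, straight below the foot's origin. The steel spindle, 24 x 24 mm, stands 90 mm out of the seat along the foot's z axis, its faces square to x and y, its tip bevelled 1.5 mm.
- slot (a point): Middle of the slot in the seat (the foot's origin). The spindle is clamped somewhere along this slot: its axis is up to 8 mm to either side along the foot's y axis, at x = 0. Each run differs and no reading tells where: find it by eye or by touch. The bore clears the spindle by 1 mm a side. Measured along the foot's z, the spindle's tip is at 90 mm.
- catches (a point): Point on the foot's z axis, 50 mm above the seat, midway between two sprung brass noses, each 14 mm long and 3 mm proud of the spindle's +x face, 25 and 75 mm above the seat. A collar pushed down presses them in (about 5 to 10 N along the spindle); they then hold it by friction, so nothing slides home by itself.
- drum: Drum, first to go on: square collar, ochre with red and dark chips. Flange 90 x 90 x 18 mm at the bottom, hub 56 x 56 mm, 42 mm high above it; 60 mm in all, about 0.2 kg. Square bore 26 x 26 mm right through, parallel to the sides; fits at any quarter turn. Origin: centre of the underside, z up through the bore, x, y square to the sides. Lies flat, flange down.
- cap: Cap, second to go on: square collar, cream with ochre chips. Flange 70 x 70 x 14 mm at the bottom, hub 42 x 42 mm, 30 mm high above it; 44 mm in all, about 0.1 kg. Same 26 x 26 mm bore. Origin: centre of the underside, axes as for the drum. Lies flat, flange down. When home its origin is 60 mm above the seat.
- notebook: Bystander, to be left where it is: closed black notebook lying flat, 130 x 210 x 16 mm; origin at the centre of its underside.
- blank: Bystander, to be left where it is: round unpainted wooden collar lying flat (a blank for another job), 84 mm across, 35 mm high, round bore 28 mm; origin at the centre of its underside.
- varnish: Bystander, to be left where it is: amber jar of varnish with a steel lid, 68 mm across, 100 mm high; origin at the centre of its underside.
- palette: Bystander, to be left where it is: white plastic plate, 170 mm across, 18 mm high; origin at the centre of its underside.
- brush: Bystander, to be left where it is: flat brush with red handle, about 180 mm long, 50 mm wide, 14 mm high; origin at the centre of its underside.
- liner: Bystander, to be left where it is: long thin wooden-handled brush, about 250 mm long, 9 mm thick; origin at the centre of its underside.
Not all that is in view belongs to the job. What is shaped like the drum but purple is not meant.

How it is judged:
By the outcome, as a careful person would: the job done as asked, in the order asked, and still so for the second after the job is handed in, with the robot touching nothing.
It also fails if it takes over 67 s, if anything falls off the work surface, if the arm or the gripper's body presses on something with over 40 N, if the wrist force passes 120 N, or if a joint passes its speed limit or range.

## Working session

There is one attempt and no reset: what is moved stays moved. The work goes in short steps, Python scripts to look and compute and a tool call to move; the robot and the scene stay as the last step left them, time stands still between calls to the robot, and variables do not carry over. Pictures are saved under pics/ and viewed, about 8 in all and at most 12, crops included, and the job is handed in when it is done.

Besides the shell and the picture viewer there is one more tool, called after ">>>" as name([rows], argument=value, ...), one row to a line, values as JSON. apply_moves: Moves the arm, as the interface text tells. Its arguments: {"type":"object","properties":{"moves":{"type":"array","items":{"type":"array","items":{"type":"array","items":{"type":"number"}}}}},"required":["moves"]}

```bash
ls; mkdir -p pics; python3 - <<'E'
from bench import *
import cv2
for n in ("top","side"):
    im=camera(n); cv2.imwrite(f"pics/{n}0.png",im[:,:,::-1]); c=get_calibration(n); print(n,c)
o=get_obs(); print(o)
E
```

```text
pics
top {'vertical_fov': 43.0939162034183, 'cx': 326.9084262614106, 'cy': 189.52980731293235, 'k1': -0.16716847290575576, 'R': array([[ 0.00127545, -0.99999073,  0.00411225],
       [-0.97820852, -0.00210144, -0.20761426],
       [ 0.20762097, -0.00375784, -0.97820213]]), 't': array([0.01977951, 0.54412512, 1.76210697])}
side {'vertical_fov': 54.78952804345948, 'cx': 327.31349458931055, 'cy': 195.26779768402722, 'k1': -0.021810042099246457, 'R': array([[ 0.96255599, -0.27054903,  0.01700569],
       [-0.18965034, -0.71690464, -0.67088039],
       [ 0.19369749,  0.6425348 , -0.74137056]]), 't': array([-0.51228199,  0.19758552,  1.26644685])}
{'time_s': 0.1, 'q': array([ 9.88728976e-01,  1.81457502e-01,  1.60788937e+00,  1.82691333e-06,
        1.35379125e+00, -2.06313396e-01]), 'dq': array([-0.00056258, -0.00101013, -0.00225046,  0.00050605, -0.00096607,
       -0.00068171]), 'joint_efforts': array([ 1.39954253e-03, -4.45882022e+01, -3.52236342e+01, -1.65221295e-04,
        4.13852278e-03,  2.52483090e-05]), 'eef_pos': array([0.21074511, 0.53449882, 0.24948842]), 'eef_rot': array([-2.97599731e-04,  1.86773792e-01,  9.82402643e-01, -7.13127426e-04]), 'wrist_force': array([-0.61581252,  1.04620013,  0.19221163]), 'torque': array([-0.00932066, -0.0202777 , -0.01025352]), 'opening': 1.0019976329298588}
```

View pics/top0.png

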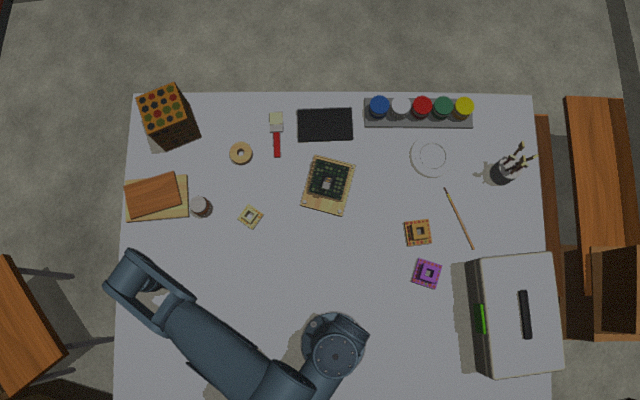

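View pics/side0.png

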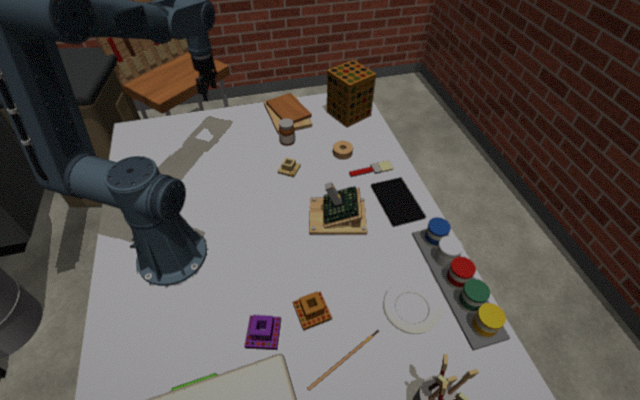

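The top view shows the stand at about (328,185), drum at (417,232), cap at (251,217) and purple decoy at (427,273). In the side view they are at (337,212), (312,309), (289,166) and (263,331). Next I'll enlarge these in one composite.

```bash
cat > h.py <<'E'
from bench import *
import numpy as np, cv2
from scipy.spatial.transform import Rotation as Ro
from scipy.optimize import least_squares
def cal(n):
    c=get_calibration(n); f=200/np.tan(np.radians(c["vertical_fov"]/2))
    return np.array([[f,0,c["cx"]],[0,f,c["cy"]],[0,0,1]]),c["k1"],c["R"],c["t"]
def proj(n,X):
    K,k1,R,t=cal(n); return cv2.projectPoints(np.float64(X).reshape(-1,3),cv2.Rodrigues(R)[0],t,K,np.array([k1,0,0,0.]))[0][:,0]
def unproj(n,uv,z):
    K,k1,R,t=cal(n); p=cv2.undistortPoints(np.float64(uv).reshape(-1,1,2),K,np.array([k1,0,0,0.]))[:,0]
    d=np.c_[p,np.ones(len(p))]@R; o=-R.T@t; return o+d*((z-o[2])/d[:,2])[:,None]
E
python3 - <<'E'
import cv2,numpy as np
T=cv2.imread("pics/top0.png");S=cv2.imread("pics/side0.png")
def cr(I,x,y,w,h,s,W,H):
    c=cv2.resize(I[y:y+h,x:x+w],None,fx=s,fy=s,interpolation=cv2.INTER_CUBIC)
    for k in range(0,w,10): cv2.line(c,(k*s,0),(k*s,4 if k%50 else 9),(0,0,255),1)
    for k in range(0,h,10): cv2.line(c,(0,k*s),(4,k*s),(0,0,255),1)
    return c
a=np.hstack([cr(T,295,150,66,66,6,0,0),cr(S,300,172,66,66,6,0,0)])
b=np.hstack([cr(T,400,215,33,33,6,0,0),cr(T,235,200,33,33,6,0,0),cr(S,290,288,44,44,6,0,0)[:198,:198+66-66],cr(S,273,150,33,33,6,0,0)])
print(a.shape,b.shape)
cv2.imwrite("pics/comp0.png",np.vstack([a,b]))
E
```

```text
(396, 792, 3) (198, 792, 3)
```

View pics/comp0.png

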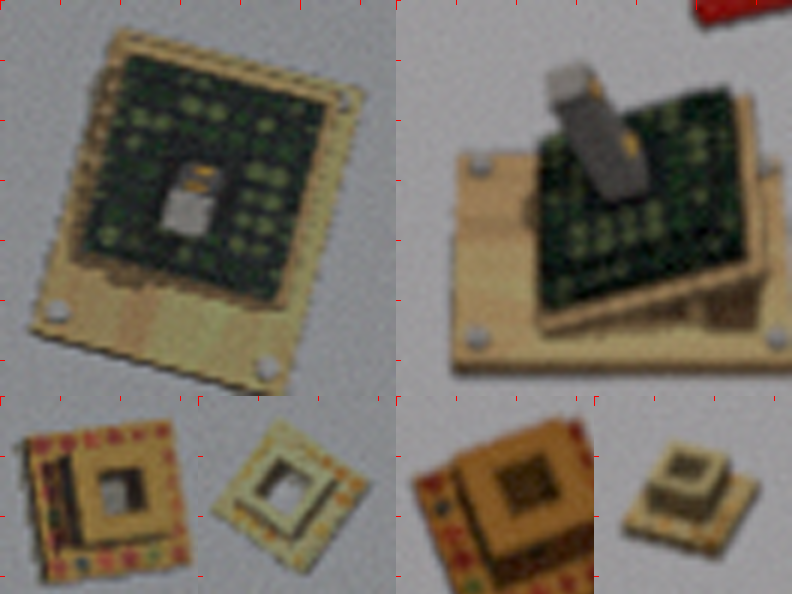

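```bash
cat > fit.py <<'E'
from h import *
T=cv2.imread("pics/top0.png");S=cv2.imread("pics/side0.png")
I={"top":T,"side":S}
# stand
def foot(p): return Ro.from_euler("z",p[2])*Ro.from_euler("y",-0.42), np.array([p[0],p[1],.086])
def tipmask(n,box):
    x0,y0,x1,y1=box; g=I[n][y0:y1,x0:x1].astype(float); l=g.mean(2); return l
# bright tip centroids, subpixel by weights
def cen(n,box,lo,hi):
    x0,y0,x1,y1=box; l=I[n][y0:y1,x0:x1].astype(float).mean(2); w=np.clip((l-lo)/(hi-lo),0,1)
    # exclude coloured
    yy,xx=np.mgrid[y0:y1,x0:x1]; return np.array([(w*xx).sum(),(w*yy).sum()])/w.sum(),w.sum()
ct,at=cen("top",(319,178,334,191),95,150)
print("tip top",ct,at); print(I["top"][178:192,319:334].mean(2).astype(int))
print(I["side"][180:192,320:338].mean(2).astype(int))
B=[(-.1,.08),(-.1,-.08),(.1,.08),(.1,-.08)]
obs=[("top",(-.1,.08,.018),(300.3,205)),("top",(-.1,-.08,.018),(342.5,214.5)),("top",(.1,.08,.018),(315.3,155.3)),("top",(.1,-.08,.018),(355.3,165.3)),
("side",(-.1,.08,.018),(310.2,197.8)),("side",(-.1,-.08,.018),(309.8,232))]
tip=[("top",(326.7,185.2)),("side",(329.5,185.8))]
def res(p,full=True):
    r=[]; Rz=Ro.from_euler("z",p[2])
    for n,X,uv in obs: r.append(proj(n,Rz.apply(X)+[p[0],p[1],0])[0]-uv)
    R,o=foot(p)
    for n,uv in tip: r.append(proj(n,R.apply([0,p[3],.09])+o)[0]-uv)
    return np.array(r)
x0=unproj("top",(328,185),.05)[0]
s=least_squares(lambda p:res(p).ravel(),[x0[0],x0[1],-.2,0],x_scale=[.01,.01,.1,.01]); print(s.x.round(4)); print(res(s.x).round(2))
# silhouettes
def mask(n,box):
    x0,y0,x1,y1=box; h=cv2.cvtColor(I[n][y0:y1,x0:x1],cv2.COLOR_BGR2HSV); return h
def render(n,p,dims,box,ss=8):
    x0,y0,x1,y1=box; M=np.zeros(((y1-y0)*ss,(x1-x0)*ss),np.uint8); Rz=Ro.from_euler("z",p[2])
    (w,h1),(v,h2)=dims
    for a,z0,z1 in((w/2,0,h1),(v/2,h1,h2)):
        X=[(i*a,j*a,z) for i in(-1,1) for j in(-1,1) for z in(z0,z1)]
        u=proj(n,Rz.apply(X)+[p[0],p[1],0])
        u=((u-[x0-.5,y0-.5])*ss)
        cv2.fillConvexPoly(M,cv2.convexHull(np.int32((u*16).round())),255,shift=4)
    return cv2.resize(M,(x1-x0,y1-y0),interpolation=cv2.INTER_AREA)/255.
from scipy.optimize import minimize
for name,dims,bx,c in(("drum",((.09,.018),(.056,.06)),{"top":(396,211,440,254),"side":(286,285,338,335)},(418,233)),("cap",((.07,.014),(.042,.044)),{"top":(232,198,270,236),"side":(270,148,308,184)},(251,217))):
    M={}
    for n,(x0,y0,x1,y1) in bx.items():
        h=cv2.cvtColor(I[n][y0:y1,x0:x1],cv2.COLOR_BGR2HSV).astype(float)
        m=(np.clip((h[:,:,1]-40)/40,0,1)>.5); m=m.astype(np.uint8); m=cv2.morphologyEx(m,cv2.MORPH_CLOSE,np.ones((3,3)))
        cs,_=cv2.findContours(m,cv2.RETR_EXTERNAL,cv2.CHAIN_APPROX_NONE); k=max(cs,key=cv2.contourArea); m[:]=0; cv2.drawContours(m,[k],-1,1,-1); M[n]=m
    x0=unproj("top",c,.02)[0]
    for views in(("top","side"),("top",),("side",)):
        f=lambda p:sum(((render(n,p,dims,bx[n])-M[n])**2).sum() for n in views)
        best=min((minimize(f,[x0[0],x0[1],y],method="Nelder-Mead",options=dict(initial_simplex=[[x0[0],x0[1],y],[x0[0]+.01,x0[1],y],[x0[0],x0[1]+.01,y],[x0[0],x0[1],y+.2]],xatol=1e-5)) for y in(-.6,-.2,.2,.6)),key=lambda r:r.fun)
        print(name,views,best.x.round(4),round(best.fun,1),[int(M[n].sum()) for n in views])
E
python3 fit.py
```

```text
tip top [325.77360308 184.94364162] 12.581818181818182
[[ 39  46  44  32  27  37  58  61  76  93 101  85  62  43  35]
 [ 47  44  35  26  33  43  66  65  72  72  76  72  66  44  36]
 [ 35  28  35  25  34  54  67  78  77  72  63  70  59  47  31]
 [ 39  42  30  28  59  84  76  80  81  86  78  61  53  35  29]
 [ 31  35  26  30  94 117 114 115 103  81  64  54  39  32  28]
 [ 35  32  25  49  93 116 117 112 111 111 115  83  38  29  25]
 [ 31  31  27  67 103 114 111 107 113 114  97  67  38  29  31]
 [ 30  23  30  79 105 112 112 109 116 111  84  52  34  34  34]
 [ 38  32  33  93 119 116 116 114 114 117  92  47  29  32  40]
 [ 25  33  55  97 117 115 114 114 116 112  81  38  33  35  33]
 [ 32  36  45  59  60  85 106 110 114 106  66  33  36  36  33]
 [ 36  28  27  36  32  33  48  63  68  59  54  44  42  41  46]
 [ 31  28  34  29  29  22  32  40  42  34  42  39  40  29  60]
 [ 38  39  35  29  27  36  55  51  36  36  28  30  37  39  50]]
[[157 153 155 156 155 153 153 156 155 154 157 154 153 156 155 154 153 155]
 [157 155 154 152 155 154 153 154 154 149 147 147 153 157 153 151 153 154]
 [153 156 15
[... 2034 characters left out ...]
nder(n,p,dims,bx[n])-M[n])**2).sum() for n in views)
               ~~~^^^^^^^^^^^^^^^^^^^^^^^^^^^^^^^^^^^^^^^^^^^^^^^^^^^^^^^^^
  File "fit.py", line 49, in <genexpr>
    f=lambda p:sum(((render(n,p,dims,bx[n])-M[n])**2).sum() for n in views)
                     ~~~~~~^^^^^^^^^^^^^^^^
  File "fit.py", line 36, in render
    u=proj(n,Rz.apply(X)+[p[0],p[1],0])
  File "h.py", line 9, in proj
    K,k1,R,t=cal(n); return cv2.projectPoints(np.float64(X).reshape(-1,3),cv2.Rodrigues(R)[0],t,K,np.array([k1,0,0,0.]))[0][:,0]
             ~~~^^^
  File "h.py", line 6, in cal
    c=get_calibration(n); f=200/np.tan(np.radians(c["vertical_fov"]/2))
ValueError: time passes only in moves, steps and waits
```

```bash
sed -i 's/^def cal(n):/import functools\n@functools.cache\ndef cal(n):/' h.py
cat > fit2.py <<'E'
exec(open("fit.py").read().split("B=[(")[0].split("ct,at=")[0])
from scipy.optimize import minimize
obs=[("top",(-1,1,0),(304.2,201.5)),("top",(-1,-1,0),(339.5,211.3)),("top",(1,-1,0),(352.5,166.7)),
("side",(-1,1,0),(314,199.5)),("side",(-1,-1,0),(313.7,228.3)),("side",(1,-1,0),(363.3,228.3))]
obs2=[("top",(-.1,.08,.018),(300.3,205)),("top",(-.1,-.08,.018),(342.5,214.5)),("top",(.1,-.08,.018),(355.3,165.3)),
("side",(-.1,.08,.018),(310.2,197.8)),("side",(-.1,-.08,.018),(309.8,232))]
def res(p):
    r=[]; Rz=Ro.from_euler("z",p[2])
    for n,X,uv in obs: r.append(proj(n,Rz.apply(np.array(X)*[p[3],p[4],0]+[0,0,.021])+[p[0],p[1],0])[0]-uv)
    for n,X,uv in obs2: r.append(proj(n,Rz.apply(X)+[p[0],p[1],0])[0]-uv)
    return np.array(r)
s=least_squares(lambda p:res(p).ravel(),[.57,.015,-.25,.085,.065],x_scale=[.01,.01,.1,.01,.01],loss="soft_l1"); P=s.x; print(P.round(4)); print(res(P).round(2).tolist())
Rf,o=foot(P)
# spindle tip render, each view alone
def ren(n,xy,val,box,ss=8):
    x0,y0,x1,y1=box; M=np.full(((y1-y0)*ss,(x1-x0)*ss),val["bg"],np.float32)
    tp=np.array([xy[0],xy[1],.086+.09*np.cos(.42)]); a=.012
    C=lambda i,j,z:Rf.apply([i*a,j*a,z])+tp
    F={"+x":[(1,1,0),(1,-1,0),(1,-1,-.09),(1,1,-.09)],"-y":[(1,-1,0),(-1,-1,0),(-1,-1,-.09),(1,-1,-.09)],"+y":[(1,1,0),(-1,1,0),(-1,1,-.09),(1,1,-.09)],"tip":[(1,1,0),(1,-1,0),(-1,-1,0),(-1,1,0)]}
    for k in F:
        if k in val:
            u=(proj(n,[C(*c) for c in F[k]])-[x0-.5,y0-.5])*ss
            cv2.fillConvexPoly(M,np.int32((u*16).round()),val[k],shift=4)
    return cv2.resize(M,(x1-x0,y1-y0),interpolation=cv2.INTER_AREA)
V={"top":({"bg":33,"+x":74,"tip":114},(317,180,337,193)),"side":({"bg":154,"+x":75,"-y":57,"tip":115},(319,178,336,189))}
t0=Rf.apply([0,0,.09])+o
for n,(v,b) in V.items():
    im=I[n][b[1]:b[3],b[0]:b[2]].mean(2).astype(np.float32)
    f=lambda p:np.clip(np.abs(cv2.GaussianBlur(ren(n,p,v,b),(3,3),.6)-im),0,40).sum()
    c=min(((f(t0[:2]+[dx,dy]),dx,dy) for dx in np.arange(-.02,.021,.004) for dy in np.arange(-.02,.021,.004)))
    q=t0[:2]+c[1:]; r=minimize(f,q,method="Nelder-Mead",options=dict(initial_simplex=[q,q+[.004,0],q+[0,.004]],xatol=1e-5))
    d=Rf.inv().apply(np.r_[r.x,t0[2]]-o); print(n,"tip",r.x.round(4),"in foot mm",(d*1e3).round(1),"cost/px",round(r.fun/im.size,1))
E
python3 fit2.py; sed '/^s=least/,/^print(res/d;/^print(I/d' fit.py > fit3.py; grep -n "print" fit3.py|head; python3 fit3.py | grep -v "^ \["
```

```text
[ 0.5739  0.015  -0.2585  0.086   0.0673]
[[0.36, -0.25], [0.76, -0.68], [-0.56, -0.38], [-0.51, -0.4], [-0.54, 0.12], [-0.14, 0.01], [-0.08, -0.85], [0.16, 0.81], [0.84, -1.43], [-0.45, -0.74], [-0.75, -0.06]]
top tip [0.5359 0.0251] in foot mm [-2.3  0.1 91. ] cost/px 7.0
side tip [0.5368 0.0223] in foot mm [-0.9 -2.4 90.4] cost/px 2.6
14:print("tip top",ct,at); print(I["top"][178:192,319:334].mean(2).astype(int))
tip top [325.77360308 184.94364162] 12.581818181818182
[[ 39  46  44  32  27  37  58  61  76  93 101  85  62  43  35]
```

```bash
(sed -n '1,2p' fit.py; echo 'I={"top":T,"side":S}'; sed -n '/^# silhouettes/,$p' fit.py) > fit3.py; sed -i 's/(-.6,-.2,.2,.6)/(-.6,.1,.6)/' fit3.py; python3 fit3.py
```

```text
drum ('top', 'side') [ 0.397  -0.3097  0.1252] 52.7 [622, 948]
drum ('top',) [ 0.3972 -0.3103  0.1219] 10.2 [622]
drum ('side',) [ 0.3968 -0.3089  0.1256] 39.7 [948]
cap ('top', 'side') [ 0.4545  0.3028 -0.6002] 64.9 [336, 263]
cap ('top',) [ 0.455   0.3028 -0.6014] 30.9 [336]
cap ('side',) [ 0.456   0.3022 -0.5749] 32.0 [263]
```

The two views agree within 2 mm: drum at (0.397,-0.310) yaw 0.125, cap at (0.4545,0.303) yaw -0.60, spindle tip near (0.536,0.024). I'll go to the drum and grip it both ways to centre it in hand.

```bash
cat > plan.py <<'E'
import sys; from h import *
PSI=-.2585; RF=(Ro.from_euler("z",PSI)*Ro.from_euler("y",-.42)).as_matrix()
def down(th): return np.array([[-np.sin(th),np.cos(th),0],[np.cos(th),np.sin(th),0],[0,0,-1]])
TF=np.c_[RF[:,1],RF[:,0],-RF[:,2]]   # tool at foot: y along foot x
def here():
    o=get_obs(); q=o["eef_rot"]; return o["eef_pos"],Ro.from_quat([q[1],q[2],q[3],q[0]]).as_matrix(),o
def plan(p,R,frm=None):
    p0,R0=frm or here()[:2]; d=R0.T@(np.array(p)-p0)*100; w=Ro.from_matrix(R0.T@R).as_rotvec()
    print("shift",d.round(2).tolist(),"turn",w.round(3).tolist()); return np.array(p),R
if __name__=="__main__":
    a=list(map(float,sys.argv[1:])); plan(a[:3],down(a[3]))
E
python3 plan.py .42 .12 .22 1.696; python3 plan.py .397 -.31 .12 1.696
```

```text
shift [-34.68, -30.87, 2.98] turn [-0.001, -0.001, -0.501]
shift [-48.32, -71.7, 13.04] turn [-0.001, -0.001, -0.501]
```

>>> apply_moves([
  [[-34.7,-30.9,3,0,0,-0.5,1],[-34.7,-30.9,3,0,0,-0.5,1],[-34.7,-30.9,3,0,0,-0.5,1],[-34.7,-30.9,3,0,0,-0.5,1],[-34.7,-30.9,3,0,0,-0.5,1],[-34.7,-30.9,3,0,0,-0.5,1],[-34.7,-30.9,3,0,0,-0.5,1],[-48.3,-71.7,13,0,0,-0.5,1]],
])

```text
time_s: 0.9
eef_pos: [0.3686, 0.1827, 0.2196]
eef_rot: [0.002, -0.062, 0.998, 0.0]
wrist_force: [0.6, -0.1, -0.8]
opening: 1.003
```

```bash
python3 plan.py .397 -.31 .12 1.696
```

```text
shift [3.3, -49.25, 9.95] turn [-0.0, 0.003, -0.001]
```

>>> apply_moves([
  [[3.3,-49.2,9.9,0,0,0,1],[3.3,-49.2,9.9,0,0,0,1],[3.3,-49.2,9.9,0,0,0,1],[3.3,-49.2,9.9,0,0,0,1],[3.3,-49.2,9.9,0,0,0,1],[3.3,-49.2,9.9,0,0,0,1],[3.3,-49.2,9.9,0,0,0,1],[3.3,-49.2,9.9,0,0,0,1]],
])

```text
time_s: 1.7
eef_pos: [0.3884, -0.209, 0.1395]
eef_rot: [0.0, -0.062, 0.998, 0.0]
wrist_force: [1.0, 0.7, 0.2]
opening: 1.002
```

```bash
python3 plan.py .397 -.31 .045 1.696
```

```text
shift [0.39, -10.13, 9.45] turn [0.0, 0.0, -0.002]
```

>>> apply_moves([
  [[0.4,-10.1,1.9,0,0,0,1],[0.4,-10.1,1.9,0,0,0,1],[0.4,-10.1,1.9,0,0,0,1],[0.4,-10.1,1.9,0,0,0,1],[0.4,-10.1,6,0,0,0,1],[0.4,-10.1,9.4,0,0,0,1],[0.4,-10.1,9.4,0,0,0,1],[0.4,-10.1,9.4,0,0,0,1]],
])

```text
time_s: 2.5
eef_pos: [0.3974, -0.3062, 0.0464]
eef_rot: [-0.0, -0.063, 0.998, 0.001]
wrist_force: [0.3, -0.4, 0.3]
opening: 1.001
```

>>> apply_moves([
  [[0,0,0,0,0,0,0.5],[0,0,0,0,0,0,0.5],[0,0,0,0,0,0,0.5],[0,0,0,0,0,0,0.5],[0,0,0,0,0,0,0.5],[0,0,0,0,0,0,0.5]],
])

```text
time_s: 3.1
eef_pos: [0.3987, -0.3088, 0.0484]
eef_rot: [0.001, -0.062, 0.998, -0.001]
wrist_force: [-0.1, 1.8, 7.0]
opening: 0.643
```

>>> apply_moves([
  [[0,0,0,0,0,0,1],[0,0,0,0,0,0,1],[0,0,0,0,0,0,1],[0,0,-5,0,0,0,1],[0,0,-5,0,0,1.571,1],[0,0,-5,0,0,1.571,1],[0,0,-5,0,0,1.571,1],[0,0,-5,0,0,1.571,1]],
])

```text
time_s: 3.9
eef_pos: [0.3974, -0.3077, 0.0962]
eef_rot: [0.0, 0.239, 0.971, -0.0]
wrist_force: [0.5, 0.2, -0.7]
opening: 0.999
```

```bash
python3 plan.py .397 -.3095 .045 .125; python3 -c "
from bench import *;print(get_obs()['opening'])"
```

```text
shift [-0.05, -0.18, 5.12] turn [0.0, 0.0, 0.964]
0.9986308438338839
```

>>> apply_moves([
  [[0,-0.2,0,0,0,0.965,1],[0,-0.2,0,0,0,0.965,1],[0,-0.2,0,0,0,0.965,1],[0,-0.2,0,0,0,0.965,1],[0,-0.2,0,0,0,0.965,1],[0,-0.2,0,0,0,0.965,1],[0,-0.2,1,0,0,0.965,1],[0,-0.2,3,0,0,0.965,1]],
])

```text
time_s: 4.7
eef_pos: [0.3975, -0.3107, 0.0672]
eef_rot: [0.002, 0.66, 0.751, -0.0]
wrist_force: [-0.1, 0.2, -0.6]
opening: 1.001
```

>>> apply_moves([
  [[0,0,2.2,0,0,0,1],[0,0,2.2,0,0,0,1],[0,0,2.2,0,0,0,1],[0,0,2.2,0,0,0,0.4],[0,0,2.2,0,0,0,0.4],[0,0,2.2,0,0,0,0.4],[0,0,2.2,0,0,0,0.4],[0,0,2.2,0,0,0,0.4]],
])

```text
time_s: 5.5
eef_pos: [0.3972, -0.3103, 0.0454]
eef_rot: [0.001, 0.66, 0.752, -0.0]
wrist_force: [-1.3, -0.0, 6.3]
opening: 0.646
```

```bash
cat > hover.py <<'E'
import sys; from plan import *
h,dx,dy=map(float,sys.argv[1:4]); off=float(sys.argv[4]) if len(sys.argv)>4 else .0013; under=float(sys.argv[5]) if len(sys.argv)>5 else .045
tip=np.array([.5363,.0237,.086+.09*np.cos(.42)])
p=tip+RF@[dx/1e3,dy/1e3,h/1e3+under]-TF[:,0]*off
plan(p,TF); print(p.round(4))
E
python3 hover.py 30 0 0
```

```text
shift [32.32, 15.27, -19.17] turn [-0.413, -0.08, 0.383]
[0.5064 0.0303 0.2367]
```

>>> apply_moves([
  [[0,0,-5,0,0,0,0.4],[0,0,-10,0,0,0,0.4],[2,0,-14.5,0,0,0,0.4],[5,2,-19,-0.1,0,0.1,0.4],[32.3,15.3,-19.2,-0.413,-0.08,0.383,0.4],[32.3,15.3,-19.2,-0.413,-0.08,0.383,0.4],[32.3,15.3,-19.2,-0.413,-0.08,0.383,0.4],[32.3,15.3,-19.2,-0.413,-0.08,0.383,0.4]],
])

```text
time_s: 6.3
eef_pos: [0.4688, -0.0693, 0.2315]
eef_rot: [0.164, 0.776, 0.595, 0.128]
wrist_force: [0.5, -1.5, -2.2]
opening: 0.645
```

```bash
python3 hover.py 30 0 0
```

```text
shift [10.59, 1.15, -0.01] turn [-0.002, -0.001, -0.005]
[0.5064 0.0303 0.2367]
```

>>> apply_moves([
  [[10.6,1.15,0,0,0,0,0.4],[10.6,1.15,0,0,0,0,0.4],[10.6,1.15,0,0,0,0,0.4],[10.6,1.15,0,0,0,0,0.4],[10.6,1.15,0,0,0,0,0.4]],
])

```text
time_s: 6.8
eef_pos: [0.5082, 0.0271, 0.2374]
eef_rot: [0.164, 0.775, 0.597, 0.126]
wrist_force: [-0.0, -0.7, -3.0]
opening: 0.642
```

```bash
python3 hover.py 30 0 0; python3 - <<'E'
from plan import *
p,R,o=here(); c=[]
for n,(x,y) in (("top",(300,150)),("side",(298,150))):
    im=camera(n)[:,:,::-1].copy(); cv2.imwrite(f"pics/{n}1.png",im)
    s=6; cc=cv2.resize(im[y:y+90,x:x+66],None,fx=s,fy=s,interpolation=cv2.INTER_CUBIC)
    # predicted drum flange underside corners (45 below TCP) and spindle tip
    f=lambda X:np.int32(((proj(n,X)-[x-.5,y-.5])*s).round())
    fl=[p+R@[.0013+i,j,.045-z] for z in(0,.018) for i,j in((.045,.045),(.045,-.045),(-.045,-.045),(-.045,.045))]
    for k in f(fl): cv2.circle(cc,tuple(map(int,k)),2,(255,0,255),-1)
    tip=np.array([.5363,.0237,.1682])
    for k in f([tip+RF@[i,j,0] for i in(.012,-.012) for j in(.012,-.012)]): cv2.circle(cc,tuple(map(int,k)),2,(255,255,0),-1)
    c.append(cc)
cv2.imwrite("pics/comp1.png",np.hstack(c))
E
```

```text
shift [0.26, -0.27, -0.03] turn [-0.003, -0.001, -0.0]
[0.5064 0.0303 0.2367]
```

View pics/comp1.png

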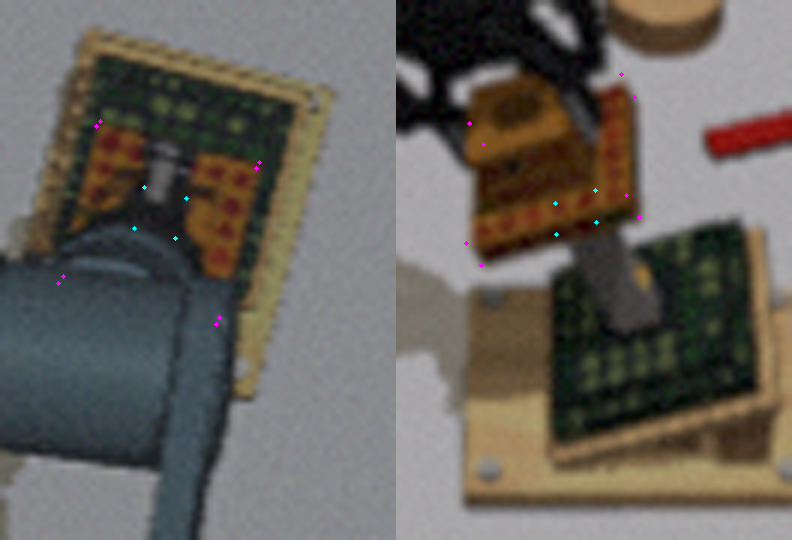

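The top view shows the drum flange at composite (100,125)–(258,160). In the side view its underside edge runs (483,262)–(637,218), with the spindle below it at (600,260). The predicted corners match to about 0.5–1 px. Next I'll align and lower until just above the tip.

```bash
python3 hover.py 30 0 0;python3 hover.py 6 0 0
```

```text
shift [0.36, -0.32, -0.03] turn [-0.003, 0.0, -0.003]
[0.5064 0.0303 0.2367]
shift [0.36, -0.31, 2.37] turn [-0.003, 0.0, -0.003]
[0.5159 0.0278 0.2147]
```

>>> apply_moves([
  [[0.36,-0.31,0.5,0,0,0,0.4],[0.36,-0.31,1.5,0,0,0,0.4],[0.36,-0.31,2.35,0,0,0,0.4],[0.36,-0.31,2.35,0,0,0,0.4],[0.36,-0.31,2.35,0,0,0,0.4]],
])

```text
time_s: 7.4
eef_pos: [0.5162, 0.0292, 0.2146]
eef_rot: [0.164, 0.775, 0.597, 0.127]
wrist_force: [-0.5, 0.4, -2.5]
opening: 0.642
```

```bash
python3 hover.py 6 0 0
```

```text
shift [-0.14, 0.01, -0.01] turn [-0.003, -0.001, -0.001]
[0.5159 0.0278 0.2147]
```

>>> apply_moves([
  [[-0.14,0,0,0,0,0,0.4],[-0.14,0,0.3,0,0,0,0.4],[-0.14,0,0.6,0,0,0,0.4],[-0.14,0,0.8,0,0,0,0.4],[-0.14,0,0.9,0,0,0,0.4]],
])

```text
time_s: 7.9
eef_pos: [0.5197, 0.028, 0.2073]
eef_rot: [0.164, 0.775, 0.597, 0.128]
wrist_force: [-0.5, 5.7, 1.1]
opening: 0.645
```

```bash
cat > st.py <<'E'
from plan import *
p,R,o=here(); tip=np.array([.5363,.0237,.1682]); off,under=(.0013,.045)
d=RF.T@(p+TF[:,0]*off-tip)*1e3-[0,0,under*1e3]
print("under rel tip (foot mm)",d.round(2),"F foot",(RF.T@o["wrist_force"]).round(1),"M",(RF.T@o["torque"]).round(2),"turn",Ro.from_matrix(TF.T@R).as_rotvec().round(3),"open",round(o["opening"],3),"t",o["time_s"])
E
python3 st.py
```

```text
under rel tip (foot mm) [ 0.31  1.22 -2.34] F foot [-1.3  5.4  1.8] M [ 1.12  0.5  -0.05] turn [0.002 0.003 0.001] open 0.645 t 7.9
```

The drum is engaging and the spindle pushes it towards +y by 5 N, so I'll shift +y and continue.

>>> apply_moves([
  [[0.2,0,0,0,0,0,0.4],[0.2,0,0.1,0,0,0,0.4],[0.2,0,0.3,0,0,0,0.4],[0.2,0,0.5,0,0,0,0.4]],
])

```text
time_s: 8.3
eef_pos: [0.522, 0.0284, 0.2023]
eef_rot: [0.164, 0.775, 0.597, 0.127]
wrist_force: [-0.4, -0.6, -2.4]
opening: 0.646
```

```bash
python3 st.py
```

```text
under rel tip (foot mm) [ 0.17  2.22 -7.75] F foot [-1.2 -0.7 -2.1] M [ 0.02  0.31 -0.01] turn [0.002 0.001 0.   ] open 0.646 t 8.3
```

Inserted about 8 mm past the tip with no side load. Now I'll push down.

>>> apply_moves([
  [[0,0,0.5,0,0,0,0.3],[0,0,1,0,0,0,0.3],[0,0,1.5,0,0,0,0.3],[0,0,2,0,0,0,0.3],[0,0,2.5,0,0,0,0.3]],
])

```text
time_s: 8.8
eef_pos: [0.532, 0.0259, 0.1793]
eef_rot: [0.164, 0.775, 0.597, 0.127]
wrist_force: [-1.0, -0.2, -0.2]
opening: 0.646
```

```bash
python3 st.py
```

```text
under rel tip (foot mm) [  0.23   2.33 -32.97] F foot [-0.9 -0.4  0.2] M [ 0.04  0.43 -0.02] turn [0.002 0.001 0.   ] open 0.646 t 8.8
```

>>> apply_moves([
  [[0,0,0.6,0,0,0,0.3],[0,0,1.2,0,0,0,0.3],[0,0,1.8,0,0,0,0.3],[0,0,2.4,0,0,0,0.3],[0,0,3,0,0,0,0.3],[0,0,3.6,0,0,0,0.3],[0,0,4.2,0,0,0,0.3],[0,0,4.6,0,0,0,0.3]],
])

```text
time_s: 9.6
eef_pos: [0.5501, 0.0212, 0.1371]
eef_rot: [0.164, 0.775, 0.597, 0.127]
wrist_force: [-0.3, -0.3, -0.1]
opening: 0.649
```

```bash
python3 st.py
```

```text
under rel tip (foot mm) [  0.15   2.41 -79.07] F foot [-0.3 -0.4  0. ] M [ 0.01  0.27 -0.06] turn [0.002 0.001 0.   ] open 0.649 t 9.6
```

>>> apply_moves([
  [[0,0,0.4,0,0,0,0.3],[0,0,0.8,0,0,0,0.3],[0,0,1.0,0,0,0,0.3],[0,0,1.2,0,0,0,0.3],[0,0,1.2,0,0,0,0.3]],
])

```text
time_s: 10.1
eef_pos: [0.5542, 0.0203, 0.1278]
eef_rot: [0.164, 0.775, 0.597, 0.127]
wrist_force: [-17.9, 2.1, 17.1]
opening: 0.649
```

```bash
python3 st.py
```

```text
under rel tip (foot mm) [  0.1    2.56 -89.31] F foot [-9.3 -2.5 22.9] M [-0.5   1.05 -0.11] turn [ 0.002  0.001 -0.   ] open 0.649 t 10.1
```

Seated: 23 N at 89.3 mm of 90. I'll release and retreat along the axis.

>>> apply_moves([
  [[0,0,0,0,0,0,1],[0,0,0,0,0,0,1],[0,0,0,0,0,0,1],[0,0,-2,0,0,0,1],[0,0,-6,0,0,0,1],[0,0,-10,0,0,0,1],[0,0,-14,0,0,0,1],[0,0,-14,0,0,0,1]],
])

```text
time_s: 10.9
eef_pos: [0.5015, 0.0345, 0.261]
eef_rot: [0.168, 0.774, 0.596, 0.131]
wrist_force: [1.5, -1.0, 0.8]
opening: 1.001
```

```bash
python3 plan.py .4545 .303 .15 -.6;python3 plan.py .4545 .303 .15 .971; python3 - <<'E'
from plan import *
tip=np.array([.5363,.0237,.1682])+RF@[0.0001,.0024,0]; seat=tip-RF[:,2]*.09
print(here()[2]["q"].round(2), "seat spindle",seat.round(4))
n="side";x,y,s=298,150,8; im=camera(n)[:,:,::-1].copy(); cv2.imwrite("pics/side2.png",im)
cc=cv2.resize(im[y:y+75,x:x+75],None,fx=s,fy=s,interpolation=cv2.INTER_CUBIC)
for a,zs in((.045,(0,.018)),(.028,(.06,)),(.012,(.09,))):
  for z in zs:
    for k in (proj(n,[seat+RF@[i*a,j*a,z] for i in(1,-1) for j in(1,-1)])-[x-.5,y-.5])*s: cv2.circle(cc,(int(k[0]),int(k[1])),2,(255,0,255) if z else (255,255,0),-1)
cv2.imwrite("pics/comp2.png",cc)
E
```

```text
shift [24.74, -15.0, 5.42] turn [0.424, -0.076, 0.336]
shift [24.74, -15.0, 5.42] turn [0.374, 0.261, -1.209]
[-0.14 -0.26  2.07 -0.06  0.91  0.15] seat spindle [0.5725 0.0166 0.0861]
```

View pics/comp2.png

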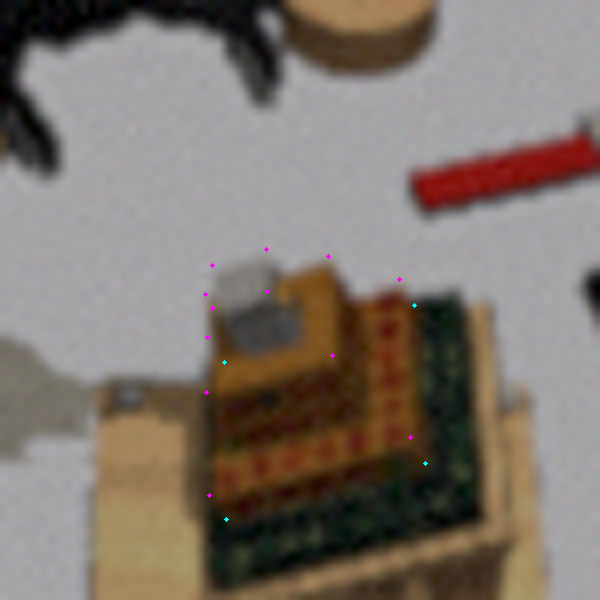

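The side view shows the drum on the foot, with its underside edge (222,512)–(420,462) within about 1 px of the predicted home line (226,519)–(425,463). The spindle tip shows through the bore at (245,285). Now the cap.

>>> apply_moves([
  [[24.7,-15,2,0.37,0.26,-1.21,1],[24.7,-15,5.4,0.37,0.26,-1.21,1],[24.7,-15,5.4,0.37,0.26,-1.21,1],[24.7,-15,5.4,0.37,0.26,-1.21,1],[24.7,-15,5.4,0.37,0.26,-1.21,1],[24.7,-15,5.4,0.37,0.26,-1.21,1],[24.7,-15,5.4,0.37,0.26,-1.21,1],[24.7,-15,5.4,0.37,0.26,-1.21,1]],
])

```text
time_s: 11.75
eef_pos: [0.4496, 0.3035, 0.1416]
eef_rot: [0.007, 0.332, 0.943, 0.008]
wrist_force: [-0.3, -0.2, -0.2]
opening: 0.998
```

```bash
python3 plan.py .455 .303 .037 .971
```

```text
shift [-0.38, 0.1, 10.47] turn [0.019, 0.008, -0.078]
```

>>> apply_moves([
  [[-0.4,0.1,4,0.019,0.008,-0.08,1],[-0.4,0.1,7,0.019,0.008,-0.08,1],[-0.4,0.1,10.3,0.019,0.008,-0.08,1],[-0.4,0.1,10.3,0.019,0.008,-0.08,1],[-0.4,0.1,10.3,0.019,0.008,-0.08,1]],
])

```text
time_s: 12.25
eef_pos: [0.4567, 0.3017, 0.0405]
eef_rot: [0.001, 0.298, 0.954, 0.001]
wrist_force: [0.9, 0.2, 0.4]
opening: 1.002
```

>>> apply_moves([
  [[0,0,0,0,0,0,0.3],[0,0,0,0,0,0,0.3],[0,0,0,0,0,0,0.3],[0,0,0,0,0,0,0.3],[0,0,0,0,0,0,0.3],[0,0,0,0,0,0,0.3]],
])

```text
time_s: 12.85
eef_pos: [0.459, 0.3028, 0.0436]
eef_rot: [0.004, 0.298, 0.954, 0.003]
wrist_force: [-1.4, 0.4, 8.0]
opening: 0.475
```

>>> apply_moves([
  [[0,0,0,0,0,0,1],[0,0,0,0,0,0,1],[0,0,0,0,0,0,1],[0,0,-4,0,0,0,1],[0,0,-5,0,0,1.571,1],[0,0,-5,0,0,1.571,1],[0,0,-5,0,0,1.571,1],[0,0,-5,0,0,1.571,1]],
])

```text
time_s: 13.65
eef_pos: [0.4572, 0.3021, 0.0918]
eef_rot: [0.002, 0.57, 0.822, 0.002]
wrist_force: [-0.4, 0.3, -0.5]
opening: 0.998
```

```bash
python3 plan.py .4561 .3051 .085 -.605
```

```text
shift [0.32, 0.0, 0.68] turn [0.006, -0.002, 0.964]
```

>>> apply_moves([
  [[0.3,0,0.5,0.006,0,0.964,1],[0.3,0,0.5,0.006,0,0.964,1],[0.3,0,0.5,0.006,0,0.964,1],[0.3,0,0.5,0.006,0,0.964,1],[0.3,0,0.5,0.006,0,0.964,1],[0.3,0,0.5,0.006,0,0.964,1],[0.3,0,0.5,0.006,0,0.964,1],[0.3,0,0.5,0.006,0,0.964,1]],
])

```text
time_s: 14.45
eef_pos: [0.456, 0.3049, 0.0865]
eef_rot: [-0.001, 0.884, 0.467, 0.001]
wrist_force: [0.0, 0.6, 0.5]
opening: 1.0
```

```bash
python3 plan.py .4561 .3051 .038 -.605
```

```text
shift [0.01, -0.0, 4.85] turn [-0.001, -0.002, 0.005]
```

>>> apply_moves([
  [[0,0,2.5,0,0,0,1],[0,0,4.8,0,0,0,1],[0,0,4.8,0,0,0,1],[0,0,4.8,0,0,0,0.2],[0,0,4.8,0,0,0,0.2],[0,0,4.8,0,0,0,0.2],[0,0,4.8,0,0,0,0.2],[0,0,4.8,0,0,0,0.2]],
])

```text
time_s: 15.25
eef_pos: [0.4576, 0.3056, 0.0403]
eef_rot: [-0.001, 0.884, 0.467, 0.002]
wrist_force: [-0.3, 0.5, 6.0]
opening: 0.478
```

```bash
sleep 0; python3 -c "
from plan import *
p,R,o=here(); print(p,o['wrist_force'],o['opening'],R[:,1])"
```

```text
[0.45756375 0.30557248 0.04032514] [-0.31004269  0.51875778  6.04250795] 0.4783959297092237 [ 0.82597451 -0.56370651  0.0010388 ]
```

```bash
sed -i 's/off,under=(.0013,.045)/off,under=(0,.0403)/' st.py; python3 hover.py 25 0.1 2.3 0 .0403
```

```text
shift [-19.42, 19.83, -18.82] turn [-0.414, 0.067, -0.336]
[0.5112 0.0327 0.2278]
```

>>> apply_moves([
  [[0,0,-5,0,0,0,0.2],[0,0,-10,0,0,0,0.2],[0,0,-15,0,0,0,0.2],[-3,3,-19,-0.1,0,-0.1,0.2],[-19.4,19.8,-19.5,-0.414,0.067,-0.336,0.2],[-19.4,19.8,-19.5,-0.414,0.067,-0.336,0.2],[-19.4,19.8,-19.5,-0.414,0.067,-0.336,0.2],[-19.4,19.8,-19.5,-0.414,0.067,-0.336,0.2]],
])

```text
time_s: 16.05
eef_pos: [0.4997, 0.0724, 0.2304]
eef_rot: [0.165, 0.774, 0.598, 0.126]
wrist_force: [1.6, 0.3, -1.6]
opening: 0.483
```

```bash
python3 hover.py 25 0.1 2.3 0 .0403
```

```text
shift [-3.55, 1.82, 1.1] turn [-0.002, 0.001, 0.005]
[0.5112 0.0327 0.2278]
```

>>> apply_moves([
  [[-3.5,1.8,0.3,0,0,0.005,0.2],[-3.5,1.8,1,0,0,0.005,0.2],[-3.5,1.8,1,0,0,0.005,0.2],[-3.5,1.8,1,0,0,0.005,0.2]],
])

```text
time_s: 16.45
eef_pos: [0.5124, 0.0348, 0.229]
eef_rot: [0.164, 0.777, 0.595, 0.126]
wrist_force: [-0.4, 0.6, -1.0]
opening: 0.48
```

```bash
python3 hover.py 6 0.1 2.3 0 .0403
```

```text
shift [-0.23, -0.09, 1.98] turn [-0.004, 0.001, -0.004]
[0.5187 0.0307 0.2105]
```

>>> apply_moves([
  [[-0.2,-0.1,0.6,-0.003,0,-0.003,0.2],[-0.2,-0.1,1.2,-0.003,0,-0.003,0.2],[-0.2,-0.1,1.9,-0.003,0,-0.003,0.2],[-0.2,-0.1,1.9,-0.003,0,-0.003,0.2],[-0.2,-0.1,1.9,-0.003,0,-0.003,0.2]],
])

```text
time_s: 16.95
eef_pos: [0.519, 0.0305, 0.2114]
eef_rot: [0.165, 0.775, 0.596, 0.126]
wrist_force: [0.4, -0.5, -0.9]
opening: 0.478
```

```bash
python3 st.py; python3 hover.py 6 0.1 2.3 0 .0403; python3 - <<'E'
from plan import *
n="side";x,y,s=298,150,8; im=camera(n)[:,:,::-1].copy(); cv2.imwrite("pics/side3.png",im)
cc=cv2.resize(im[y:y+75,x:x+75],None,fx=s,fy=s,interpolation=cv2.INTER_CUBIC)
p,R,o=here(); P=p+R[:,2]*.0403
for z in(0,.014):
  for k in (proj(n,[P+RF@[i*.035,j*.035,z] for i in(1,-1) for j in(1,-1)])-[x-.5,y-.5])*s: cv2.circle(cc,(int(k[0]),int(k[1])),2,(255,0,255) if z else (255,255,0),-1)
cv2.imwrite("pics/comp3.png",cc)
E
```

```text
under rel tip (foot mm) [0.71 2.15 6.67] F foot [ 0.1 -0.4 -1. ] M [0.01 0.27 0.03] turn [ 0.001 -0.002  0.001] open 0.478 t 16.95
shift [0.02, -0.06, 0.07] turn [-0.001, 0.002, -0.001]
[0.5187 0.0307 0.2105]
```

View pics/comp3.png

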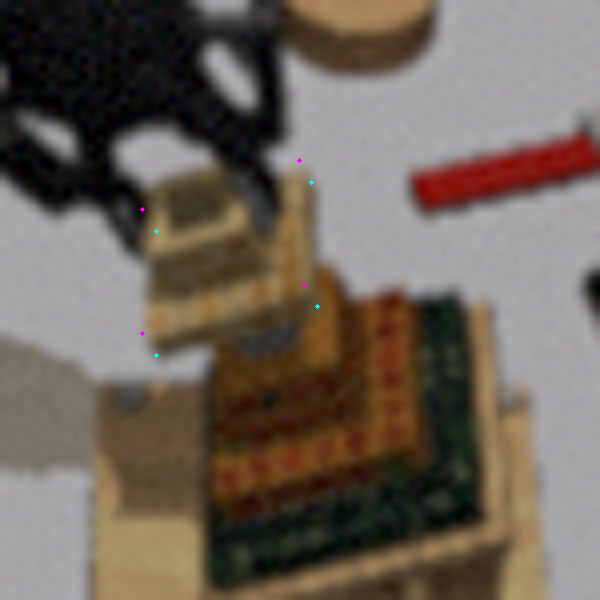

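The cap is held square above the tip, underside edge (156,350)–(318,305) as predicted, and the drum is unchanged. Lowering.

>>> apply_moves([
  [[0,-0.05,0.3,0,0,0,0.2],[0,-0.05,0.6,0,0,0,0.2],[0,-0.05,0.8,0,0,0,0.2],[0,-0.05,1,0,0,0,0.2],[0,-0.05,1.1,0,0,0,0.2]],
])

```text
time_s: 17.5
eef_pos: [0.5227, 0.0297, 0.2035]
eef_rot: [0.165, 0.775, 0.596, 0.127]
wrist_force: [-1.3, 3.7, -3.1]
opening: 0.477
```

```bash
python3 st.py
```

```text
under rel tip (foot mm) [ 1.    2.35 -2.07] F foot [-3.2  3.2 -1.9] M [ 0.78  0.66 -0.03] turn [ 0.    -0.001  0.001] open 0.477 t 17.5
```

>>> apply_moves([
  [[0.12,-0.08,0,0,0,0,0.2],[0.12,-0.08,0.1,0,0,0,0.2],[0.12,-0.08,0.3,0,0,0,0.2],[0.12,-0.08,0.5,0,0,0,0.2]],
])

```text
time_s: 17.9
eef_pos: [0.5247, 0.0299, 0.1965]
eef_rot: [0.166, 0.776, 0.596, 0.127]
wrist_force: [0.2, -0.6, -0.5]
opening: 0.482
```

```bash
python3 st.py
```

```text
under rel tip (foot mm) [-0.15  3.05 -9.28] F foot [ 0.1 -0.5 -0.6] M [0.21 0.24 0.  ] turn [-0.    -0.002  0.002] open 0.482 t 17.9
```

Free and threaded 9 mm. Pushing on towards −30 mm.

>>> apply_moves([
  [[0,0,0.5,0,0,0,0.2],[0,0,1,0,0,0,0.2],[0,0,1.5,0,0,0,0.2],[0,0,1.8,0,0,0,0.2],[0,0,1.8,0,0,0,0.2]],
])

```text
time_s: 18.4
eef_pos: [0.532, 0.028, 0.1799]
eef_rot: [0.166, 0.776, 0.596, 0.127]
wrist_force: [3.4, -0.0, -1.7]
opening: 0.479
```

```bash
python3 st.py
```

```text
under rel tip (foot mm) [-1.000e-02  3.010e+00 -2.745e+01] F foot [ 2.3  0.8 -2.9] M [ 0.28 -0.1  -0.01] turn [-0.001 -0.002  0.002] open 0.479 t 18.4
```

>>> apply_moves([
  [[0,0,0.1,0,0,0,0.2],[0,0,0.2,0,0,0,0.2],[0,0,0.3,0,0,0,0.2],[0,0,0.4,0,0,0,0.2],[0,0,0.4,0,0,0,0.2]],
])

```text
time_s: 18.9
eef_pos: [0.533, 0.0276, 0.178]
eef_rot: [0.166, 0.775, 0.596, 0.127]
wrist_force: [-12.9, 1.0, 16.0]
opening: 0.479
```

```bash
python3 st.py
```

```text
under rel tip (foot mm) [  0.18   2.95 -29.67] F foot [-5.1 -2.3 19.8] M [-0.21  1.01 -0.1 ] turn [-0.    -0.002  0.001] open 0.479 t 18.9
```

Seated: 20 N at −29.7 of −30 mm. I'll press slightly more, then release and retreat.

>>> apply_moves([
  [[0,0,0.08,0,0,0,0.2],[0,0,0.08,0,0,0,0.2]],
])

```text
time_s: 19.1
eef_pos: [0.5331, 0.0276, 0.178]
eef_rot: [0.166, 0.775, 0.596, 0.126]
wrist_force: [-21.7, 2.4, 25.6]
opening: 0.48
```

```bash
python3 st.py
```

```text
under rel tip (foot mm) [  0.22   2.98 -29.7 ] F foot [-9.3 -3.2 32.2] M [-0.47  1.68 -0.15] turn [-0.    -0.002  0.001] open 0.48 t 19.1
```

>>> apply_moves([
  [[0,0,0,0,0,0,1],[0,0,0,0,0,0,1],[0,0,0,0,0,0,1],[0,0,-2,0,0,0,1],[0,0,-6,0,0,0,1],[0,0,-11,0,0,0,1],[0,0,-15,0,0,0,1],[0,0,-15,0,0,0,1]],
])

```text
time_s: 19.9
eef_pos: [0.4759, 0.0437, 0.3195]
eef_rot: [0.169, 0.775, 0.595, 0.131]
wrist_force: [1.0, -0.0, 0.9]
opening: 0.999
```

```bash
python3 - <<'E'
from plan import *
tip=np.array([.5363,.0237,.1682])+RF@[0.0001,.0026,0]; seat=tip-RF[:,2]*.09
c=[]
for n,x,y in(("side",305,165),("top",298,150)):
  s=7; im=camera(n)[:,:,::-1].copy(); cv2.imwrite(f"pics/{n}4.png",im)
  cc=cv2.resize(im[y:y+75,x:x+56],None,fx=s,fy=s,interpolation=cv2.INTER_CUBIC)
  for a,z in((.045,0),(.045,.018),(.035,.06),(.021,.104)):
    for k in (proj(n,[seat+RF@[i*a,j*a,z] for i in(1,-1) for j in(1,-1)])-[x-.5,y-.5])*s: cv2.circle(cc,(int(k[0]),int(k[1])),2,(255,0,255) if z else (255,255,0),-1)
  c.append(cc)
cv2.imwrite("pics/comp4.png",np.hstack(c))
o=here()[2]; print(o["time_s"],o["eef_pos"],o["wrist_force"],o["opening"])
E
```

```text
20.0 [0.47464254 0.04346585 0.3137647 ] [ 0.48967198 -0.62410075 -0.46688808] 0.9996034322010381
```

View pics/comp4.png

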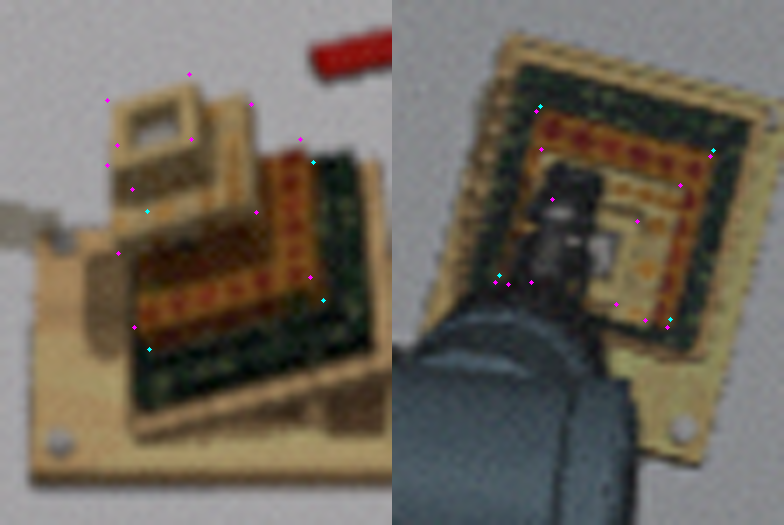

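The side view shows the cap on the drum, hub top at (110–200, 90–145). It sits about 1 px lower and to the right of the prediction, the same offset the bare spindle tip showed, so nothing is standing proud. The gripper is clear.

```bash
python3 -c "
from bench import *; print(hand_in())"
```

```text
the job is handed in; nothing more can be done
None
```

The drum and then the cap are threaded onto the spindle, wide end first. Both are released, and the job is handed in at about 20 s of the 67 s allowed.

- **Finding the spindle:** I located it with both cameras, then refined it by touch. It turned out to be about 2–3 mm further along the slot (+y) than the images suggested.
- **Seating by force:** The drum stopped at 89.3 of 90 mm with 23 N of push. The cap stopped at 29.7 of 30 mm past the tip. At 32 N the cap moved no further.
- **Last pictures:** Both sections sit square on the foot, within about 1 px of the predicted home positions. The gripper was open, about 14 cm back along the axis, with no wrist force.
- **Disagreements:** In the side view the cap, like the bare spindle tip earlier, sits about 1 px (around 2 mm) off the prediction. I put that down to camera calibration. The drum's underside edge showed about 0.5–0.8 px high in an earlier picture. I judged it seated by force rather than by the image.
- **Bystanders:** I did not touch any of them, but I did not measure their positions again at the end.

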